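# Start a battery test on the three-bay analyser

### The job

Put the battery pack with the blue band on test: on the battery analyser, tip the power rocker on by pressing its raised end, then press the white key of the bay that holds the blue-banded pack in until it stays down, then press the green start key in and let it come back up. Tap each one lightly with the fingertips, press no other key, do not lift or shift the packs, and leave the other things on the bench alone; finish with the hand clear.

Things in the scene. Friction and masses are not known exactly. Their poses are not given: they have to be found in the camera images.
- analyser: Battery analyser fixed to the bench: 250 (x) x 340 (y) x 70 mm high, green, silver top panel level at 70 mm. Origin at the centre of its underside; x points to its back, y to its left. At the back three bays, a white key in front of each; front row from left to right: grey power rocker, display, green start key, red stop key. Made for light taps: over 40 N on it, even for a moment, is a blow.
- power (a joint): Power rocker (grey in a black surround, 36 mm along x by 27 mm along y, with a short white mark on its raised half), rad. 0 = off: its near (-x) half lies level 5 mm above the panel, its far (+x) half slopes up to 11 mm above the panel. 0.32 = on: far half level, near half raised (end of travel 0.42; beyond 0.2 it counts as on). The far end starts to move at 2 N and takes 3.6 N at 0.32, 4 N at the end; it stays where it is left.
- power_raised_end (a point): Point on top of the raised far half of the power rocker, 14 mm behind its pivot, on its centre line; it moves with the rocker (10 mm above the panel when off, about 5 mm or less when on).
- key_left (a joint): Left bay key (white square 25 x 25 mm, stands 13 mm above the panel, in front of the left bay), m pressed down. 0 = up, 0.010 = end of travel, 3 mm above the panel. Moves at 3.4 N, stiffens to 6.7 N at the end of travel (5 N presses it in 5 mm) and stays where it is pushed to; pressed in by 3 mm or more it counts as down.
- key_middle (a joint): Middle bay key (white square 25 x 25 mm, stands 13 mm above the panel, in front of the middle bay), m pressed down. 0 = up, 0.010 = end of travel, 3 mm above the panel. Moves at 3.4 N, stiffens to 6.7 N at the end of travel (5 N presses it in 5 mm) and stays where it is pushed to; pressed in by 3 mm or more it counts as down.
- key_right (a joint): Right bay key (white square 25 x 25 mm, stands 13 mm above the panel, in front of the right bay), m pressed down. 0 = up, 0.010 = end of travel, 3 mm above the panel. Moves at 3.4 N, stiffens to 6.7 N at the end of travel (5 N presses it in 5 mm) and stays where it is pushed to; pressed in by 3 mm or more it counts as down.
- key_left_top (a point): Centre of the top face of the left bay key; moves with the key.
- key_middle_top (a point): Centre of the top face of the middle bay key; moves with the key.
- key_right_top (a point): Centre of the top face of the right bay key; moves with the key.
- start (a joint): Green start key (round, 28 mm across), m pressed down. 0 = up, 0.009 = fully down; a spring pushes it back up. Starts to move at 2 N, fully down takes 7.5 N; pressed in by 3 mm or more (4 N) it counts as pressed. Its top stands 25 mm above the panel when up, in a black collar 44 mm across and 12 mm high.
- start_top (a point): Centre of the top face of the green start key, moves with the key.
- stop (a joint): Red stop key, like the start key, 70 mm to the right of it; not to be pressed.
- bay_left (a point): Centre of the floor of the left bay (recess 102 x 62 mm, 12 mm deep), 82 mm behind its key.
- bay_middle (a point): Centre of the floor of the middle bay (recess 102 x 62 mm, 12 mm deep), 82 mm behind its key.
- bay_right (a point): Centre of the floor of the right bay (recess 102 x 62 mm, 12 mm deep), 82 mm behind its key.
- pack_blue_center (a point): Centre of the loose battery pack with the blue band: black, 96 (x) x 56 (y) x 24 mm thick, 0.24 kg, lying flat in one of the bays, its top 12 mm above the panel.
- pack_yellow_center (a point): Centre of the loose battery pack with the yellow band: black, 96 (x) x 56 (y) x 24 mm thick, 0.24 kg, lying flat in one of the bays, its top 12 mm above the panel.
- pack_orange_center (a point): Centre of the loose battery pack with the orange band: black, 96 (x) x 56 (y) x 24 mm thick, 0.24 kg, lying flat in one of the bays, its top 12 mm above the panel.
- meter_center (a point): Centre of a loose hand multimeter, grey, 180 x 85 x 36 mm (its dial 45 mm high), beside the analyser.
- tape_center (a point): Centre of a loose roll of red tape lying flat, 68 mm across, 19 mm high, beside the analyser.
- screwdriver_grip (a point): Handle of a loose screwdriver, 190 mm long, lying in front of the analyser.
Things that resemble listed ones, but are neither listed nor needed, are in the scene too. What is shaped like the part that bears pack_blue_center but pink or purple is not meant.

How it is judged:
By the outcome, as a careful person would: the job done as asked, in the order asked, and still so for the second after the job is handed in, with the robot touching nothing.
It also fails if it takes over 42 s, if anything falls off the work surface, if the arm or the gripper's body presses on something with over 40 N, if the wrist force passes 120 N, or if a joint passes its speed limit or range.

### The arm

A 6-joint arm with a two-finger parallel gripper is mounted at the origin on the work surface. World frame = base frame: x ahead of the robot, y to its left, z up, the work surface at z = 0. Lengths are in m, angles in rad, forces in N, time in s.
With the tool pointing down it reaches from about 0.35 to 0.725 m from the base axis. Payload 4.3 kg.
Tool frame: the origin (TCP) lies at the very end of the fingers, on their centre line; the grasp point (between the pads) lies 19 mm behind it (env.hold_point_z is the distance from the TCP to the grasp point, in m); y points along the fingers, x is the direction in which the jaws open and shut, and the axes are right-handed (so a half turn about y gives the same grasp; the last joint's range is limited). The gripper opens to 85 mm and grips with 20 to 120 N. Pads are 22 mm wide; open, the fingers measure 114 mm over their backs; the gripper's body (76 mm by 85 mm) begins 54 mm behind the grasp point. The pads swing forward as they close: fully open they stand 13 mm farther back than shut.
Start: joints at [1.059, 0.377, 0.081, 1.274, 0, 1.46], TCP at [0.225, 0.529, 0.193] pointing down, gripper open.
Joint ranges: [-2.72, 2.72], [-0.84, 1.66], [-1.02, 1.22], [-1.77, 2.12], [-1.37, 1.28], [-3.14, 3.14]. Speed limits (rad/s): [2.57, 2.57, 3.14, 3.14, 3.14, 3.14].

### API

Orientations are given as a unit quaternion [x, y, z, w].
In Python, from bench import status, optics, workorder, look_for, env gives the robot as it stands.
- The arm moves only by the tool move_arm, never from a script. Its argument "plan" is a list of rows, each an object of numbers: "x", "y", "z": the shift along the world's x, y, z in m; "turn": the turn about the world's z in degrees; "fingers": the opening in per cent of the stroke, from 0 (shut) to 100 (fully open). A call has 1 to 8 rows; each row shifts and turns the commanded pose from where the row before left it; what a row does not reach is not made up. A row lasts 1/10 s, in which the tool goes at most 50 mm and 8.59 degrees, less where a joint would pass 70% of its speed; a pose out of reach is approached as far as the arm can. A call with a gripper value outside its range is refused whole. The fingers move at their own pace and stop on an object; "squeeze" is the grip in N (left out, the last holds). Time passes only in rows, so rows that do not move let the fingers close. It gives the time, the measured TCP pose, the force and the opening at its end, in the units of the state.
- status.read_state(): the state, without advancing time (a new reading comes with each control period).
- optics.capture(name): name is "side" or "top" or "wrist"; returns the picture (400x640x3 uint8, red, green, blue); there is no depth.
- optics.camera_params(name): a dict with "fx", "fy", "cx", "cy" (pixels), "rvec" (rotation vector, rad) and "tvec" (3), from world to camera coordinates, as OpenCV has them. Camera axes: x right, y down, z forward; pixel columns grow to the right and rows downward; lengths in m; the calibration is good to about 2 mm. A picture is of the moment at which its call begins: read the wrist's pose just before it. camera_params takes no time and is no camera call; for the wrist camera it gives the pose at the moment of the call.
- workorder.hand_in(): hands the job in, once; it reports no verdict.
Trained networks look in the newest picture that a camera, given by its name, has taken for a name from the list of things; names that differ only in an ending like _2 or _b are one class to them, and where a whole thing is asked for, a point or a joint stands for the part that bears it (a point fixed in the world has none). Each returns a list of dicts, best first, with "confidence" (0 to 1); they miss things now and then, are a little off and sometimes report something else, mostly with a low value. They report only what shows in the picture. A call takes as long as a camera call. They do not tell look-alikes from the thing itself.
- look_for(camera, thing): "position" ([row, column] in pixels, amid what is visible of it).
The state is a dict: "clock": time; "joint_pos": joint angles; "qd": joint speeds; "joint_torque": joint torques, N m; "ee_pos": TCP position; "tcp_rot": TCP orientation; "contact_force": force on the tool from outside, world axes, zero at the start; "wrist_torque": the same for the moment, N m; "opening": finger opening in m.
Only numpy, scipy, OpenCV 4.12 (cv2) and the standard library are available. Lean on these libraries where they do the work, as an engineer would, in place of code of your own. Each camera call takes 0.05 s, during which the arm holds its last target.

## Working session

There is one attempt and no reset: what is moved stays moved. The work goes in short steps, Python scripts to look and compute and a tool call to move; the robot and the scene stay as the last step left them, time stands still between calls to the robot, and variables do not carry over. Pictures are saved under pics/ and viewed, and the job is handed in when it is done.

Besides the shell and the picture viewer there is one more tool, called after "Request:" as a command line: name --argument value ..., lists and objects as JSON in quotes. move_arm: Moves the arm, as the interface text tells. Its arguments: {"type":"object","properties":{"plan":{"type":"array","items":{"type":"object","properties":{"x":{"type":"number"},"y":{"type":"number"},"z":{"type":"number"},"turn":{"type":"number"},"fingers":{"type":"number"}}}},"squeeze":{"type":"number"}},"required":["plan"]}

```bash
mkdir -p pics; ls; python3 - <<'E'
from bench import status, optics, workorder, look_for, env
import cv2
s=status.read_state();print(s)
for n in ("top","side"):
    im=optics.capture(n);cv2.imwrite(f"pics/{n}0.png",im[:,:,::-1]);print(n,optics.camera_params(n))
    for t in ("power_raised_end","key_left_top","start_top","stop","pack_blue_center","analyser","key_middle_top","key_right_top"):
        print(t,[(r["position"],round(r["confidence"],2)) for r in look_for(n,t)][:5])
E
```

```text
pics
{'clock': 0.0, 'joint_pos': array([ 1.05873036e+00,  3.78042193e-01,  7.96399962e-02,  1.27442419e+00,
       -5.93001185e-06,  1.46049969e+00]), 'qd': array([ 0.00028712,  0.00087484,  0.00126798, -0.00061659,  0.00020382,
        0.00035047]), 'joint_torque': array([-2.00282804e-03, -4.63604200e+01,  2.69876826e+01,  2.08676298e-02,
       -1.32745718e-04, -1.37232502e-05]), 'ee_pos': array([0.22448308, 0.52856824, 0.19187835]), 'tcp_rot': array([ 0.59004267,  0.3895393 , -0.39081445, -0.58938344]), 'contact_force': array([0.64726873, 0.09996773, 0.10342279]), 'wrist_torque': array([ 0.0267715 , -0.02110548,  0.04223666]), 'opening': 0.08536159944450777}
top {'fx': 513.5592535178848, 'fy': 513.5592535178848, 'cx': 322.9208679409275, 'cy': 201.56966906115608, 'rvec': array([ 2.20805635, -2.17799289,  0.04672923]), 'tvec': array([-4.04696936e-04,  5.76069609e-01,  1.30364522e+00])}
power_raised_end [([209.9, 293.3], 0.59)]
key_left_top [([192.9, 315.1], 0.5)]
start_top [([230.6, 368.9], 0.44)]
stop [([239.2, 396.9], 0.4)]
pack_blue_center [([148.1, 467.5], 0.89), ([96.0, 357.6], 0.73), ([172.2, 359.3], 0.68), ([307.7, 388.3], 0.59)]
analyser [([200.9, 350.9], 0.96)]
key_middle_top []
key_right_top []
side {'fx': 391.64269457211026, 'fy': 391.64269457211026, 'cx': 316.336775144867, 'cy': 198.04563546538577, 'rvec': array([ 1.95706958, -0.91007243,  0.47852388]), 'tvec': array([-0.38913487,  0.31329096,  0.69818538])}
power_raised_end []
key_left_top [([198.1, 310.4], 0.63)]
start_top [([228.3, 325.8], 0.43)]
stop []
pack_blue_center [([312.6, 281.6], 0.97), ([192.4, 394.1], 0.89), ([254.0, 465.5], 0.83), ([204.5, 357.0], 0.79)]
analyser [([232.1, 336.3], 0.62)]
key_middle_top []
key_right_top [([232.0, 354.2], 0.57), ([187.3, 272.9], 0.37)]
```

View pics/top0.png

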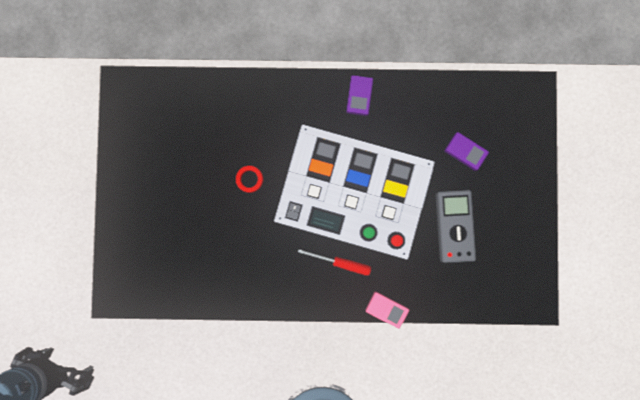

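View pics/side0.png

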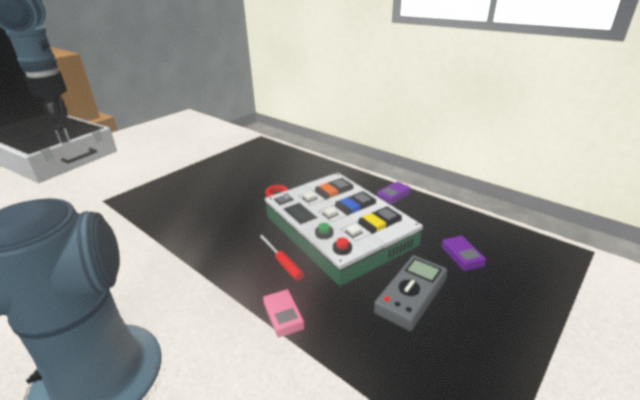

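```bash
python3 - <<'E'
import cv2
a=cv2.imread('pics/top0.png')[130:270,260:440]
cv2.imwrite('pics/top0c.png',cv2.resize(a,None,fx=4.2,fy=4.2,interpolation=cv2.INTER_CUBIC))
a=cv2.imread('pics/side0.png')[150:300,240:440]
cv2.imwrite('pics/side0c.png',cv2.resize(a,None,fx=4,fy=4,interpolation=cv2.INTER_CUBIC))
from scipy.spatial.transform import Rotation as R
print(R.from_quat([ 0.59004267,  0.3895393 , -0.39081445, -0.58938344]).as_matrix().round(3))
E
```

```text
[[ 0.391 -0.001 -0.92 ]
 [ 0.92  -0.002  0.391]
 [-0.002 -1.     0.   ]]
```

View pics/top0c.png

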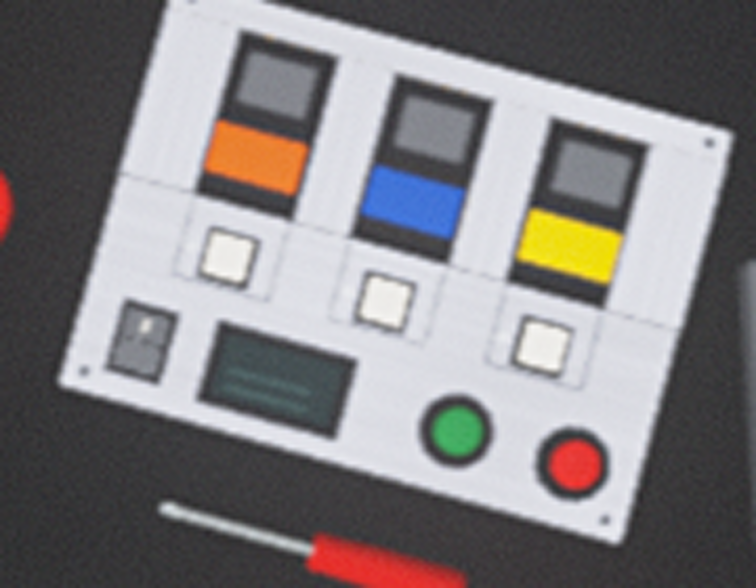

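View pics/side0c.png

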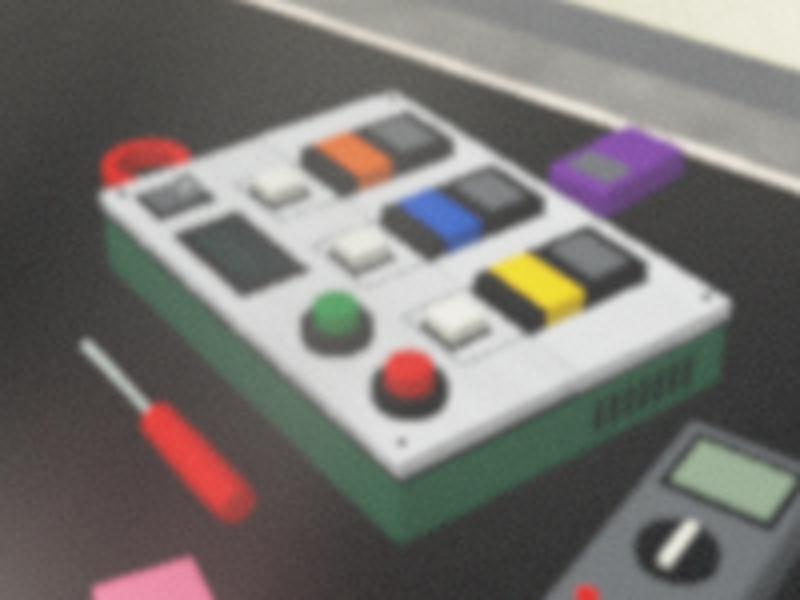

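```bash
cat > h.py <<'E'
import numpy as np, cv2
def ray(p,u,v,z):
    R=cv2.Rodrigues(np.array(p["rvec"],float))[0];t=np.array(p["tvec"])
    c=-R.T@t; d=R.T@np.array([(u-p["cx"])/p["fx"],(v-p["cy"])/p["fy"],1])
    return c+d*(z-c[2])/d[2]
def proj(p,P):
    K=np.array([[p["fx"],0,p["cx"]],[0,p["fy"],p["cy"]],[0,0,1]])
    return cv2.projectPoints(np.array(P,float).reshape(-1,3),np.array(p["rvec"],float),np.array(p["tvec"],float),K,None)[0].reshape(-1,2)
E
python3 - <<'E'
from h import *
from bench import optics
p=optics.camera_params("top")
f=lambda x,y:(260-.38+x/4.2,130-.38+y/4.2)
pts={'bl?':(168,-5,.07),'br':(732,132,.07),'fr':(620,543,.07),'fl':(60,383,.07),
'pow':(142,342,.077),'raised':(147,325,.08),'kl':(229,257,.083),'km':(385,301,.083),'kr':(542,346,.083),'start':(456,431,.095),'stop':(575,464,.095)}
W={}
for k,(x,y,z) in pts.items():
    W[k]=ray(p,*f(x,y),z); print(k,W[k].round(4),np.round(np.hypot(*W[k][:2]),3))
l=W['kl']-W['kr'];print('yaw from keys',np.degrees(np.arctan2(-l[0],l[1])),np.linalg.norm(l))
l=W['start']-W['stop'];print(np.degrees(np.arctan2(-l[0],l[1])),np.linalg.norm(l))
l=W['fl']-W['fr'];print(np.degrees(np.arctan2(-l[0],l[1])),np.linalg.norm(l))
l=W['br']-W['fr'];print(np.degrees(np.arctan2(l[1],l[0])),np.linalg.norm(l))
# side check
ps=optics.camera_params("side")
for k in W: print(k,((proj(ps,W[k])[0]-[240,150])*4).round(0))
E
```

```text
bl? [0.7538 0.0673 0.07  ] 0.757
br [ 0.6769 -0.2649  0.07  ] 0.727
fr [ 0.4359 -0.2007  0.07  ] 0.48
fl [0.5244 0.1267 0.07  ] 0.539
pow [0.5488 0.0787 0.077 ] 0.554
raised [0.5586 0.0758 0.08  ] 0.564
kl [0.5986 0.0287 0.083 ] 0.599
km [ 0.5742 -0.062   0.083 ] 0.578
kr [ 0.5494 -0.153   0.083 ] 0.57
start [ 0.4998 -0.1028  0.095 ] 0.51
stop [ 0.4819 -0.1708  0.095 ] 0.511
yaw from keys -15.130915119128613 0.1882130831415208
-14.701565712796693 0.07037192636870869
-15.115384711774732 0.3391608129506755
-14.925801736220265 0.24941332063729632
bl? [374.  91.]
br [725. 298.]
fr [393. 460.]
fl [ 95. 189.]
pow [169. 189.]
raised [182. 181.]
kl [274. 175.]
km [355. 237.]
kr [449. 308.]
start [328. 299.]
stop [402. 359.]
```

The blue candidates in the top picture (row, col) are the purple packs at (96,358) and (148,468), the pink pack at (308,388), and the blue-banded black pack at (172,359). Only the last one fits: it is black with a blue band and lies in the middle bay. The enlarged crop confirms it, with orange in the left bay and yellow in the right. So the key to press is the middle one, crop (385,301). The rocker's white mark is on its far half, at crop (147,325).

Request:
move_arm --plan '[{"x":0.028,"y":-0.037,"turn":1,"fingers":0},{"x":0.028,"y":-0.037,"turn":1,"fingers":0},{"x":0.028,"y":-0.037,"turn":1,"fingers":0},{"x":0.028,"y":-0.037,"turn":1,"fingers":0},{"x":0.028,"y":-0.037,"turn":1,"fingers":0},{"x":0.028,"y":-0.037,"turn":1,"fingers":0},{"x":0.028,"y":-0.037,"turn":1,"fingers":0},{"x":0.028,"y":-0.037,"turn":1,"fingers":0}]' --squeeze 20

```text
invalid input at $.plan[0]: expected keys x, y, z, turn, fingers
```

Request:
move_arm --plan '[{"x":0.028,"y":-0.037},{"x":0.028,"y":-0.037},{"x":0.028,"y":-0.037},{"x":0.014,"y":-0.037},{"x":0.0,"y":0.0},{"x":0.0,"y":0.0}]'

```text
invalid input at $.plan[0]: expected keys x, y, z, turn, fingers
```

```bash
cat > w.py <<'E'
import sys
from h import *
from bench import status, optics, look_for
import json
n=sys.argv[1]
s=status.read_state();p=optics.camera_params("wrist")
im=optics.capture("wrist");cv2.imwrite(f"pics/{n}.png",im[:,:,::-1])
json.dump({k:np.array(v).tolist() for k,v in p.items()},open(f"pics/{n}.json","w"))
for k in ("clock","ee_pos","contact_force","opening","joint_pos"): print(k,np.round(s[k],4))
G={'raised':[.5586,.0758,.08],'km':[.5742,-.062,.083],'kl':[.5986,.0287,.083],'start':[.4998,-.1028,.095],'tcp':s["ee_pos"]}
for k in G: print(k,proj(p,G[k])[0].round(1))
E
python3 w.py w1
```

```text
clock 0.9
ee_pos [0.2249 0.5293 0.1929]
contact_force [ 0.4256 -0.1569  0.1112]
opening 0.0854
joint_pos [ 1.0587  0.3773  0.081   1.2744 -0.      1.4605]
raised [131.4 485.9]
km [ 63.  515.4]
kl [119.8 510.5]
start [  2.4 504.8]
tcp [319.8 230.1]
```

View pics/w1.png

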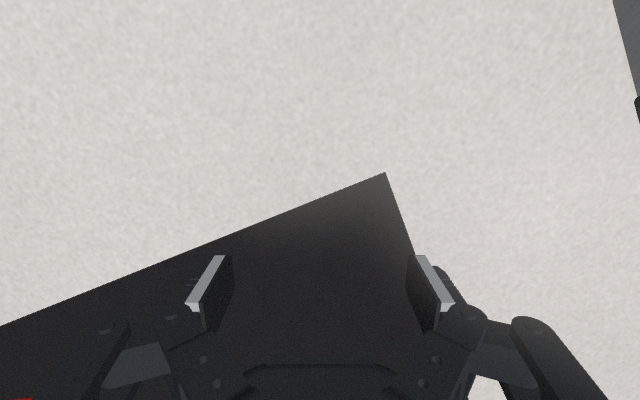

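The wrist picture shows only bench, with the open fingertips at about (280,205) and (280,435). The plan was refused because every row needs all the keys.

Request:
move_arm --plan '[{"x":0.028,"y":-0.037,"z":0,"turn":1,"fingers":0},{"x":0.028,"y":-0.037,"z":0,"turn":1,"fingers":0},{"x":0.028,"y":-0.037,"z":0,"turn":1,"fingers":0},{"x":0.028,"y":-0.037,"z":0,"turn":1,"fingers":0},{"x":0.028,"y":-0.037,"z":0,"turn":1,"fingers":0},{"x":0.028,"y":-0.037,"z":0,"turn":1,"fingers":0},{"x":0.028,"y":-0.037,"z":0,"turn":1,"fingers":0},{"x":0.028,"y":-0.037,"z":0,"turn":1,"fingers":0}]' --squeeze 20

```text
clock: 1.75
ee_pos: [0.4498, 0.2316, 0.1931]
tcp_rot: [0.561, 0.431, -0.43, -0.561]
contact_force: [0.4, 0.1, 0.2]
opening: -0.0001
```

Request:
move_arm --plan '[{"x":0.028,"y":-0.037,"z":0,"turn":0,"fingers":0},{"x":0.028,"y":-0.037,"z":0,"turn":0,"fingers":0},{"x":0.028,"y":-0.037,"z":0,"turn":0,"fingers":0},{"x":0.014,"y":-0.037,"z":0,"turn":0,"fingers":0},{"x":0,"y":0,"z":0,"turn":0,"fingers":0},{"x":0,"y":0,"z":0,"turn":0,"fingers":0}]'

```text
clock: 2.35
ee_pos: [0.547, 0.0845, 0.1926]
tcp_rot: [-0.561, -0.43, 0.43, 0.562]
contact_force: [-1.3, 0.3, -0.6]
opening: -0.0002
```

```bash
python3 w.py w2
```

```text
clock 2.35
ee_pos [0.547  0.0845 0.1926]
contact_force [-1.319   0.2826 -0.5578]
opening -0.0002
joint_pos [3.8400e-02 3.3330e-01 1.6800e-02 1.2548e+00 6.0000e-04 3.0260e-01]
raised [314.1 193.8]
km [192.9 240.1]
kl [281.3 240. ]
start [118.1 188.8]
tcp [319.2 230. ]
```

View pics/w2.png

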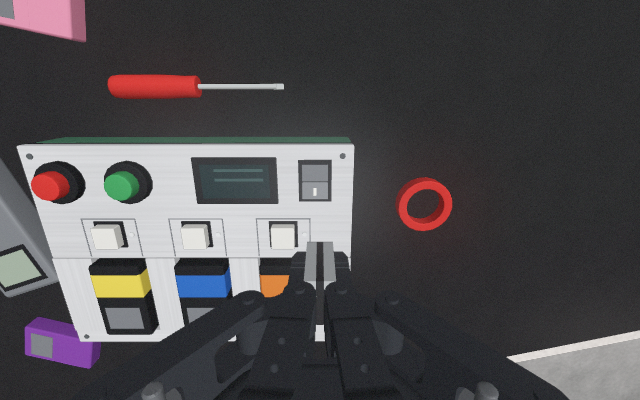

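```bash
python3 - <<'E'
from h import *
import json
p=json.load(open('pics/w2.json'))
R=cv2.Rodrigues(np.array(p["rvec"]))[0];c=-R.T@np.array(p["tvec"]);print('cam',c.round(3),R.round(3).tolist())
xa=np.array([.966,-.259,0]);ya=np.array([.259,.966,0]);T=np.array([.547,.0845,.1926])
for dz in (0,.01,.019,.03):
  for dx in (-.011,0,.011): print(dz,dx,proj(p,T+xa*dx+[0,0,dz])[0].round(1))
im=cv2.imread('pics/w2.png')
cv2.imwrite('pics/w2c.png',cv2.resize(im[130:330,160:400],None,fx=3,fy=3,interpolation=cv2.INTER_CUBIC))
E
```

```text
cam [0.463 0.107 0.373] [[0.261, 0.965, -0.001], [0.913, -0.247, 0.326], [0.315, -0.086, -0.945]]
0 -0.011 [319.1 214.5]
0 0 [319.2 230.1]
0 0.011 [319.2 245.1]
0.01 -0.011 [319.1 220.9]
0.01 0 [319.1 237.1]
0.01 0.011 [319.2 252.7]
0.019 -0.011 [319.1 227.2]
0.019 0 [319.1 244. ]
0.019 0.011 [319.2 260.2]
0.03 -0.011 [319.  235.7]
0.03 0 [319.1 253.5]
0.03 0.011 [319.1 270.4]
```

View pics/w2c.png

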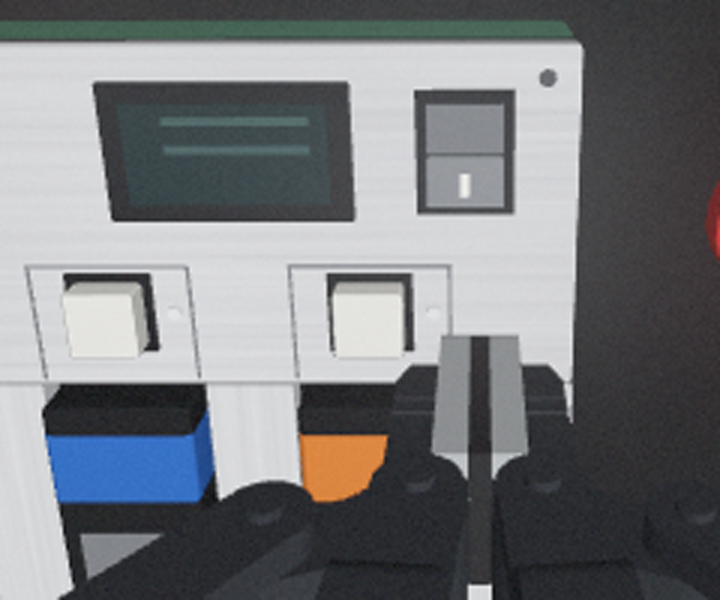

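The wrist view shows the analyser square to the picture: rocker mark at (315,192), middle key at about (194,238), both within 2 px of my predictions. The shut fingertips' front edge is at about (319,242), though, while the TCP projects to row 230. I'll check where the tip really is with the side camera.

```bash
python3 - <<'E'
from h import *
from bench import optics,status
T=status.read_state()["ee_pos"]
out=[]
for n in("side","top"):
    im=optics.capture(n)[:,:,::-1].copy();p=optics.camera_params(n)
    q=proj(p,T)[0]; print(n,q)
    u,v=q.astype(int); S=30
    c=im[v-S-15:v+S-15,u-S:u+S]
    c=cv2.resize(c,None,fx=6,fy=6,interpolation=cv2.INTER_CUBIC)
    cv2.circle(c,(int((q[0]-u+S)*6),int((q[1]-v+S+15)*6)),3,(0,0,255),-1)
    out.append(c)
cv2.imwrite('pics/tip.png',np.hstack(out))
E
```

```text
side [276.67796453 157.79099718]
top [287.05862943 210.37822453]
```

View pics/tip.png

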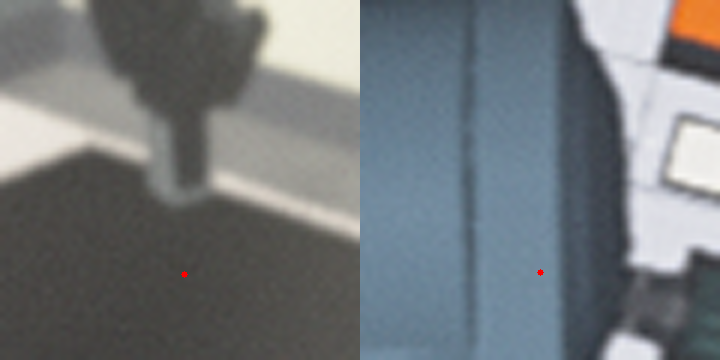

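```bash
python3 - <<'E'
from h import *
import json
from bench import optics,status
T=status.read_state()["ee_pos"]
pw=json.load(open('pics/w2.json'));ps=optics.camera_params("side")
def P(p):
    R=cv2.Rodrigues(np.array(p["rvec"]))[0]
    return np.array([[p["fx"],0,p["cx"]],[0,p["fy"],p["cy"]],[0,0,1]])@np.c_[R,p["tvec"]]
for r in (242,257):
  for v in (144,146.5):
    X=cv2.triangulatePoints(P(pw),P(ps),np.array([[319.],[r]]),np.array([[276.],[v]]));X=(X[:3]/X[3]).ravel()
    print(r,v,X.round(4),(X-T).round(4))
R=cv2.Rodrigues(np.array(ps["rvec"]))[0];print((-R.T@ps["tvec"]).round(3), status.read_state()["clock"])
xa=np.array([.966,-.259,0]);ya=np.array([.259,.966,0])
for dz in(0,.02,.025,.03):
  for dx in (-.011,.011):
    print(dz,dx,proj(ps,T+xa*dx+[0,0,dz]).round(1)[0],proj(pw,T+xa*dx+[0,0,dz]).round(1)[0])
E
```

```text
242 144 [0.5426 0.0842 0.23  ] [-0.0037 -0.0021  0.0371]
242 146.5 [0.5437 0.0844 0.2236] [-0.0026 -0.0019  0.0307]
257 144 [0.5462 0.0844 0.2304] [-0.0001 -0.0019  0.0375]
257 146.5 [0.5473 0.0845 0.2242] [ 0.001  -0.0018  0.0313]
[-0.062 -0.588  0.622] 2.5
0 -0.011 [272.5 158.8] [321.6 213. ]
0 0.011 [280.1 156.6] [321.6 243.7]
0.02 -0.011 [271.9 151.6] [321.8 226.3]
0.02 0.011 [279.6 149.4] [321.8 259.7]
0.025 -0.011 [271.7 149.8] [321.8 230.1]
0.025 0.011 [279.4 147.5] [321.8 264.2]
0.03 -0.011 [271.5 147.9] [321.9 234.1]
0.03 0.011 [279.3 145.7] [321.9 269. ]
```

```bash
python3 - <<'E'
from h import *
import json
from bench import env,status
p=json.load(open('pics/w2.json'));print(env.hold_point_z)
a=ray(p,315,181.7,.075);b=ray(p,315.5,199,.081);print(a.round(4),b.round(4),np.linalg.norm((b-a)[:2]))
t=a+.015*np.array([.966,-.259,0]);print('target',t.round(4))
for n,(u,v,z) in {'km':(194.4,238,.083),'start':(121.5,186,.095)}.items(): print(n,ray(p,u,v,z).round(4))
print(status.read_state()['ee_pos'])
E
```

```text
0.0187
[0.5479 0.0797 0.075 ] [0.5641 0.0758 0.081 ] 0.016609997451405477
target [0.5624 0.0758 0.075 ]
km [ 0.5723 -0.0595  0.083 ]
start [ 0.4981 -0.0984  0.095 ]
[0.5462894  0.08630653 0.19289358]
```

Request:
move_arm --plan '[{"x":0.015,"y":-0.01,"z":0,"turn":0,"fingers":0},{"x":0,"y":0,"z":-0.04,"turn":0,"fingers":0},{"x":0,"y":0,"z":-0.04,"turn":0,"fingers":0},{"x":0,"y":0,"z":-0.016,"turn":0,"fingers":0},{"x":0,"y":0,"z":0,"turn":0,"fingers":0},{"x":0,"y":0,"z":0,"turn":0,"fingers":0}]'

```text
clock: 3.1
ee_pos: [0.5617, 0.0763, 0.0974]
tcp_rot: [0.561, 0.431, -0.431, -0.561]
contact_force: [-0.8, 0.2, 0.7]
opening: 0.0001
```

```bash
python3 w.py w3; python3 - <<'E'
from h import *
from bench import optics,status
T=status.read_state()["ee_pos"]
im=optics.capture("side")[:,:,::-1].copy();p=optics.camera_params("side")
q=proj(p,T)[0];print(q)
a=cv2.resize(im[140:230,230:330],None,fx=4,fy=4,interpolation=cv2.INTER_CUBIC)
w=cv2.imread('pics/w3.png')
b=cv2.resize(w[150:270,270:370],(400,480),interpolation=cv2.INTER_CUBIC)
cv2.imwrite('pics/c3.png',np.hstack([a,b[:360]]))
E
```

```text
clock 3.1
ee_pos [0.5617 0.0763 0.0974]
contact_force [-0.7801  0.1892  0.7087]
opening 0.0001
joint_pos [ 2.3000e-02  4.0450e-01 -1.2950e-01  1.0365e+00  1.0000e-04  2.8340e-01]
raised [317.5 215.6]
km [145.2 279.4]
kl [270.6 279.7]
start [ 26.7 209.1]
tcp [319.2 230.1]
[286.17222429 188.64807489]
```

View pics/c3.png

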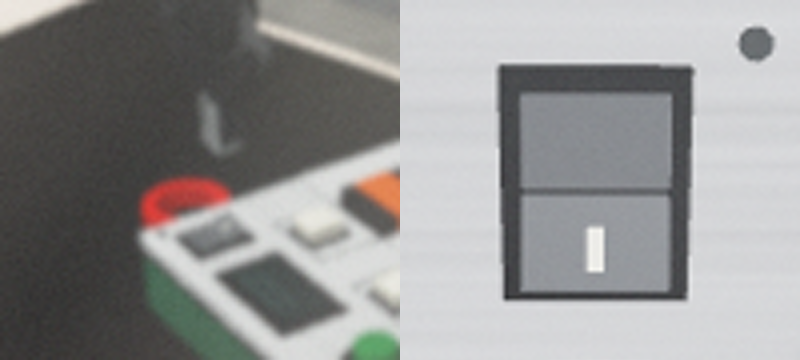

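View pics/w3.png

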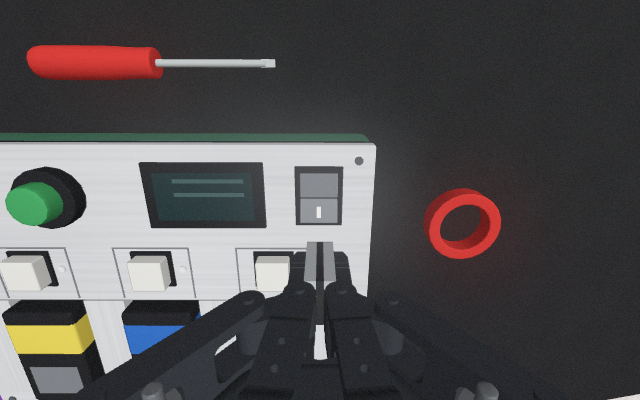

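The side view puts the real fingertip at row 178, about 50 mm above the rocker. The true tip is therefore about 33 mm above the reported TCP, so I'll go down by force feedback.

Request:
move_arm --plan '[{"x":0,"y":0,"z":-0.012,"turn":0,"fingers":0},{"x":0,"y":0,"z":-0.004,"turn":0,"fingers":0},{"x":0,"y":0,"z":-0.002,"turn":0,"fingers":0},{"x":0,"y":0,"z":0,"turn":0,"fingers":0}]'

```text
clock: 3.6
ee_pos: [0.5614, 0.0752, 0.0784]
tcp_rot: [-0.561, -0.43, 0.431, 0.561]
contact_force: [-0.5, -0.1, -0.0]
opening: -0.0
```

Request:
move_arm --plan '[{"x":0,"y":0,"z":-0.003,"turn":0,"fingers":0},{"x":0,"y":0,"z":0,"turn":0,"fingers":0}]'

```text
clock: 3.8
ee_pos: [0.5617, 0.0752, 0.0756]
tcp_rot: [-0.561, -0.43, 0.43, 0.561]
contact_force: [0.0, -0.2, 0.1]
opening: -0.0002
```

No contact, as expected. I'll keep lowering.

Request:
move_arm --plan '[{"x":0,"y":0,"z":-0.01,"turn":0,"fingers":0},{"x":0,"y":0,"z":-0.006,"turn":0,"fingers":0},{"x":0,"y":0,"z":0,"turn":0,"fingers":0},{"x":0,"y":0,"z":0,"turn":0,"fingers":0}]'

```text
clock: 4.2
ee_pos: [0.5614, 0.0752, 0.0594]
tcp_rot: [-0.561, -0.43, 0.431, 0.561]
contact_force: [0.2, 0.3, 0.2]
opening: 0.0002
```

```bash
cat > v.py <<'E'
import sys
from h import *
from bench import optics,status
n=sys.argv[1]
im=optics.capture("side")[:,:,::-1].copy();w=optics.capture("wrist")[:,:,::-1]
cv2.imwrite(f'pics/{n}w.png',w);cv2.imwrite(f'pics/{n}s.png',im)
x0,y0=int(sys.argv[2]),int(sys.argv[3])
a=cv2.resize(im[y0:y0+75,x0:x0+80],None,fx=5,fy=5,interpolation=cv2.INTER_CUBIC)
b=cv2.resize(w[160:310,240:400],(400,375),interpolation=cv2.INTER_CUBIC)
cv2.imwrite(f'pics/{n}.png',np.hstack([a,b]))
s=status.read_state();print(s['ee_pos'].round(4),s['contact_force'].round(2))
E
python3 v.py c4 250 150
```

```text
[0.562  0.0753 0.0599] [-0.73 -0.2  -0.85]
```

View pics/c4.png

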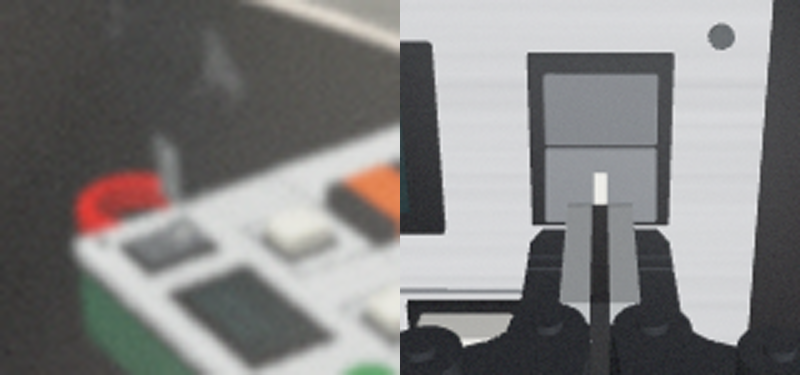

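The side view shows the tip about 5 px (roughly 12 mm) above the rocker. In the wrist view it is laterally centred on the white mark, a little too far back, so I'll shift it 4 mm forward and creep down.

Request:
move_arm --plan '[{"x":-0.004,"y":0.001,"z":0,"turn":0,"fingers":0},{"x":0,"y":0,"z":-0.006,"turn":0,"fingers":0},{"x":0,"y":0,"z":-0.002,"turn":0,"fingers":0},{"x":0,"y":0,"z":0,"turn":0,"fingers":0}]'

```text
clock: 4.7
ee_pos: [0.5573, 0.0763, 0.0512]
tcp_rot: [-0.561, -0.43, 0.431, 0.561]
contact_force: [-0.8, -0.0, -0.4]
opening: -0.0001
```

Request:
move_arm --plan '[{"x":0,"y":0,"z":-0.001,"turn":0,"fingers":0},{"x":0,"y":0,"z":-0.001,"turn":0,"fingers":0}]'

```text
clock: 4.9
ee_pos: [0.5581, 0.0762, 0.0498]
tcp_rot: [0.561, 0.43, -0.43, -0.561]
contact_force: [0.1, 0.5, 0.0]
opening: -0.0002
```

Request:
move_arm --plan '[{"x":0,"y":0,"z":-0.001,"turn":0,"fingers":0},{"x":0,"y":0,"z":-0.001,"turn":0,"fingers":0}]'

```text
clock: 5.1
ee_pos: [0.558, 0.0762, 0.0478]
tcp_rot: [0.561, 0.43, -0.43, -0.561]
contact_force: [-0.0, 0.1, 0.3]
opening: -0.0002
```

Request:
move_arm --plan '[{"x":0,"y":0,"z":-0.001,"turn":0,"fingers":0},{"x":0,"y":0,"z":-0.001,"turn":0,"fingers":0}]'

```text
clock: 5.3
ee_pos: [0.5579, 0.0763, 0.0458]
tcp_rot: [-0.561, -0.43, 0.43, 0.561]
contact_force: [-0.0, 0.1, 0.4]
opening: 0.0003
```

```bash
python3 v.py c5 250 150
```

```text
[0.5577 0.0762 0.0456] [ 0.08 -0.46 -1.11]
```

View pics/c5.png

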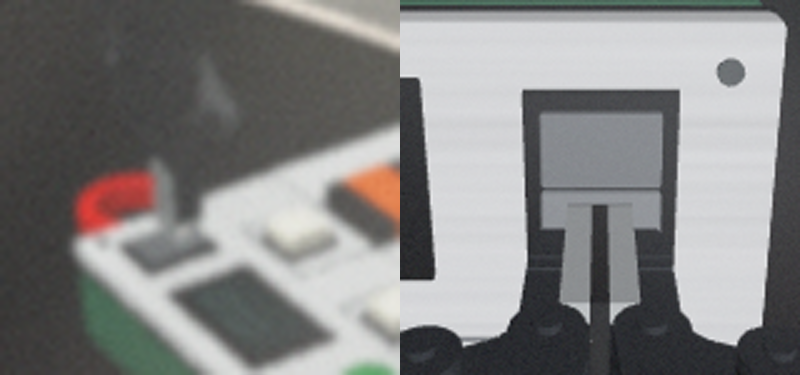

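The tip is now centred over the far half, with its front edge just behind the pivot line, and there is no force yet.

Request:
move_arm --plan '[{"x":0,"y":0,"z":-0.001,"turn":0,"fingers":0},{"x":0,"y":0,"z":-0.001,"turn":0,"fingers":0}]'

```text
clock: 5.6
ee_pos: [0.5579, 0.0762, 0.0438]
tcp_rot: [0.561, 0.43, -0.43, -0.561]
contact_force: [-0.2, 0.1, 1.1]
opening: -0.0002
```

Request:
move_arm --plan '[{"x":0,"y":0,"z":-0.001,"turn":0,"fingers":0},{"x":0,"y":0,"z":-0.001,"turn":0,"fingers":0}]'

```text
clock: 5.8
ee_pos: [0.5578, 0.0763, 0.0417]
tcp_rot: [-0.561, -0.43, 0.43, 0.561]
contact_force: [1.3, 0.1, 0.6]
opening: -0.0002
```

Request:
move_arm --plan '[{"x":0,"y":0,"z":-0.001,"turn":0,"fingers":0},{"x":0,"y":0,"z":-0.001,"turn":0,"fingers":0}]'

```text
clock: 6.0
ee_pos: [0.5586, 0.0761, 0.0403]
tcp_rot: [0.561, 0.431, -0.43, -0.561]
contact_force: [1.0, -0.6, 3.1]
opening: 0.0001
```

```bash
python3 v.py c6 250 150
```

```text
[0.5586 0.0761 0.0402] [ 1.32 -1.04  1.51]
```

View pics/c6.png

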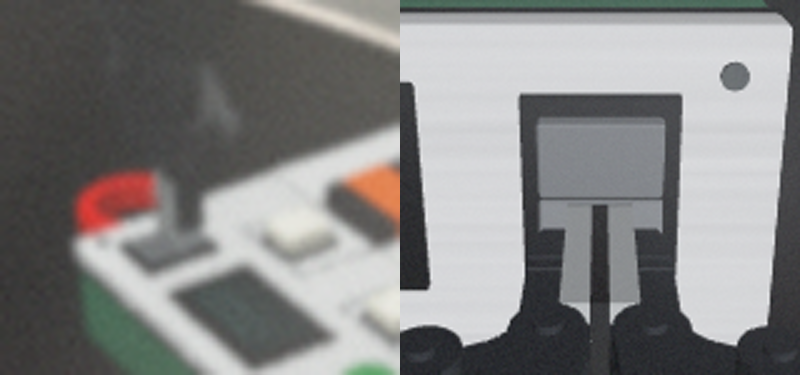

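Request:
move_arm --plan '[{"x":0,"y":0,"z":-0.001,"turn":0,"fingers":0},{"x":0,"y":0,"z":-0.001,"turn":0,"fingers":0}]'

```text
clock: 6.3
ee_pos: [0.559, 0.0761, 0.0384]
tcp_rot: [0.562, 0.431, -0.43, -0.561]
contact_force: [1.7, -0.7, 4.3]
opening: -0.0002
```

Request:
move_arm --plan '[{"x":0,"y":0,"z":-0.001,"turn":0,"fingers":0},{"x":0,"y":0,"z":0,"turn":0,"fingers":0}]'

```text
clock: 6.5
ee_pos: [0.5588, 0.0762, 0.0372]
tcp_rot: [0.561, 0.431, -0.43, -0.561]
contact_force: [2.9, -0.7, 3.5]
opening: 0.0001
```

```bash
python3 v.py c7 250 150
```

```text
[0.5586 0.0763 0.0372] [ 2.83 -1.02  5.18]
```

View pics/c7.png

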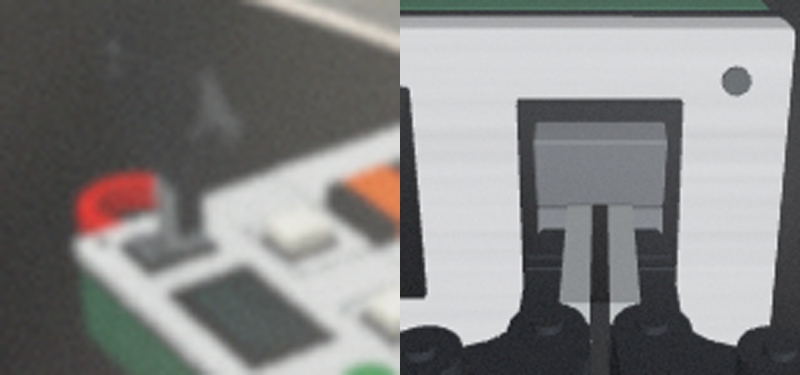

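The near half is rising: its front face now shows at crop rows 122–140. I'll go a little further.

Request:
move_arm --plan '[{"x":0,"y":0,"z":-0.001,"turn":0,"fingers":0},{"x":0,"y":0,"z":0,"turn":0,"fingers":0}]'

```text
clock: 6.8
ee_pos: [0.5588, 0.0762, 0.0363]
tcp_rot: [0.561, 0.431, -0.43, -0.561]
contact_force: [3.8, -1.3, 5.4]
opening: 0.0004
```

Request:
move_arm --plan '[{"x":0,"y":0,"z":-0.0005,"turn":0,"fingers":0},{"x":0,"y":0,"z":0,"turn":0,"fingers":0}]'

```text
clock: 7.0
ee_pos: [0.5588, 0.0762, 0.0363]
tcp_rot: [0.561, 0.431, -0.43, -0.561]
contact_force: [1.8, -2.1, 8.5]
opening: 0.0005
```

Request:
move_arm --plan '[{"x":0,"y":0,"z":0.02,"turn":0,"fingers":0},{"x":0,"y":0,"z":0.02,"turn":0,"fingers":0},{"x":0,"y":0,"z":0.03,"turn":0,"fingers":0},{"x":0,"y":0,"z":0,"turn":0,"fingers":0}]'

```text
clock: 7.4
ee_pos: [0.5586, 0.0767, 0.1078]
tcp_rot: [0.561, 0.431, -0.43, -0.561]
contact_force: [0.8, -0.9, 1.0]
opening: -0.0001
```

```bash
python3 v.py c8 250 150
```

```text
[0.5567 0.0765 0.1047] [-0.21  0.2  -0.61]
```

View pics/c8.png

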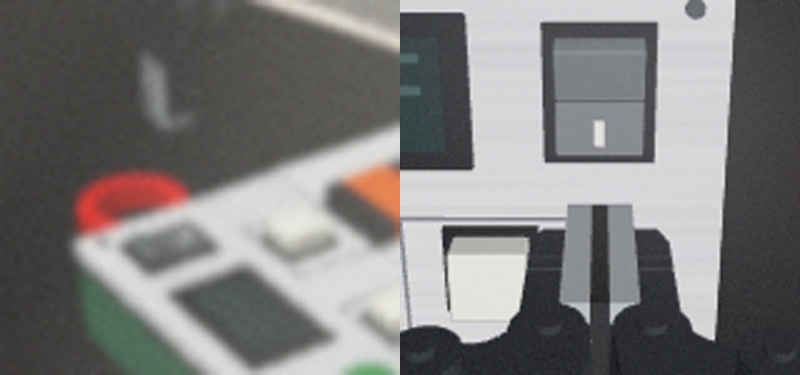

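View pics/c8w.png

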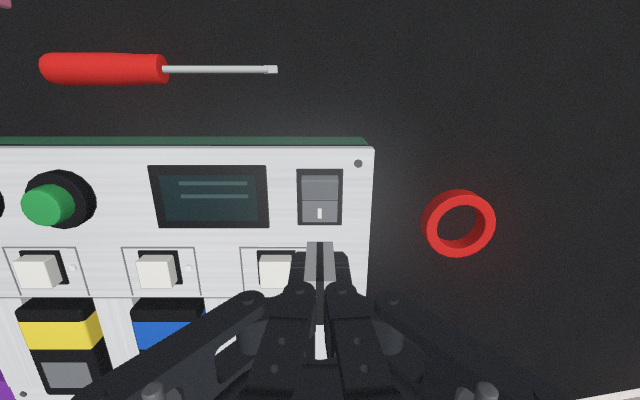

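The rocker is on: its near half is raised with the front face showing (crop row 45), and its far half with the mark now lies level. Contact levels put the true tip about 38 mm above the reported TCP. Next is the middle key.

Request:
move_arm --plan '[{"x":0.004,"y":-0.035,"z":0,"turn":0,"fingers":0},{"x":0.004,"y":-0.035,"z":0,"turn":0,"fingers":0},{"x":0.004,"y":-0.035,"z":0,"turn":0,"fingers":0},{"x":0.003,"y":-0.032,"z":0,"turn":0,"fingers":0},{"x":0,"y":0,"z":-0.03,"turn":0,"fingers":0},{"x":0,"y":0,"z":-0.015,"turn":0,"fingers":0},{"x":0,"y":0,"z":0,"turn":0,"fingers":0}]'

```text
clock: 8.2
ee_pos: [0.5681, -0.06, 0.0557]
tcp_rot: [-0.558, -0.428, 0.432, 0.564]
contact_force: [-0.5, 0.9, -0.5]
opening: 0.0
```

```bash
python3 v.py d1 290 160
```

```text
[ 0.5711 -0.0602  0.0589] [0.51 0.04 0.05]
```

View pics/d1.png

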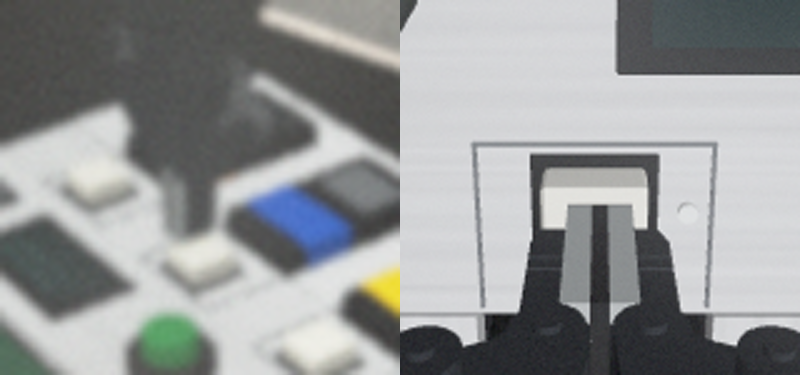

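View pics/d1w.png

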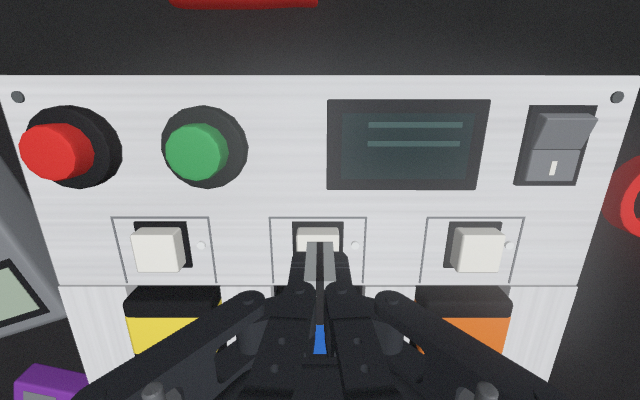

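The rocker at right clearly stands on. The tip is centred over the middle key (wrist (317,240)), in front of the bay with the blue band, about 12 mm above it. I'll press now.

Request:
move_arm --plan '[{"x":0,"y":0,"z":-0.008,"turn":0,"fingers":0},{"x":0,"y":0,"z":-0.003,"turn":0,"fingers":0},{"x":0,"y":0,"z":0,"turn":0,"fingers":0}]'

```text
clock: 8.6
ee_pos: [0.5727, -0.0605, 0.0491]
tcp_rot: [-0.561, -0.43, 0.431, 0.561]
contact_force: [-0.3, -0.4, -0.6]
opening: -0.0
```

Request:
move_arm --plan '[{"x":0,"y":0,"z":-0.001,"turn":0,"fingers":0},{"x":0,"y":0,"z":-0.001,"turn":0,"fingers":0}]'

```text
clock: 8.8
ee_pos: [0.5732, -0.0607, 0.0477]
tcp_rot: [0.561, 0.431, -0.43, -0.561]
contact_force: [0.2, -0.3, -0.2]
opening: 0.0002
```

Request:
move_arm --plan '[{"x":0,"y":0,"z":-0.001,"turn":0,"fingers":0},{"x":0,"y":0,"z":-0.001,"turn":0,"fingers":0}]'

```text
clock: 9.0
ee_pos: [0.573, -0.0608, 0.0454]
tcp_rot: [0.561, 0.43, -0.43, -0.561]
contact_force: [0.5, 0.8, 0.0]
opening: -0.0003
```

Request:
move_arm --plan '[{"x":0,"y":0,"z":-0.001,"turn":0,"fingers":0},{"x":0,"y":0,"z":-0.001,"turn":0,"fingers":0}]'

```text
clock: 9.2
ee_pos: [0.5729, -0.0608, 0.0436]
tcp_rot: [0.561, 0.43, -0.43, -0.561]
contact_force: [-1.2, -0.2, 3.6]
opening: -0.0
```

Contact at about 0.044. I'll continue gently.

Request:
move_arm --plan '[{"x":0,"y":0,"z":-0.001,"turn":0,"fingers":0},{"x":0,"y":0,"z":-0.001,"turn":0,"fingers":0}]'

```text
clock: 9.4
ee_pos: [0.573, -0.0608, 0.0416]
tcp_rot: [0.561, 0.43, -0.43, -0.561]
contact_force: [-1.7, 0.3, 4.2]
opening: -0.0001
```

Request:
move_arm --plan '[{"x":0,"y":0,"z":-0.001,"turn":0,"fingers":0},{"x":0,"y":0,"z":-0.001,"turn":0,"fingers":0}]'

```text
clock: 9.6
ee_pos: [0.573, -0.0608, 0.0395]
tcp_rot: [0.561, 0.43, -0.43, -0.561]
contact_force: [-1.4, 0.6, 4.7]
opening: -0.0002
```

Request:
move_arm --plan '[{"x":0,"y":0,"z":-0.001,"turn":0,"fingers":0},{"x":0,"y":0,"z":-0.001,"turn":0,"fingers":0}]'

```text
clock: 9.8
ee_pos: [0.573, -0.0608, 0.0375]
tcp_rot: [0.561, 0.43, -0.43, -0.561]
contact_force: [-1.7, 0.8, 5.2]
opening: -0.0002
```

Request:
move_arm --plan '[{"x":0,"y":0,"z":-0.001,"turn":0,"fingers":0},{"x":0,"y":0,"z":0,"turn":0,"fingers":0},{"x":0,"y":0,"z":0.02,"turn":0,"fingers":0},{"x":0,"y":0,"z":0.03,"turn":0,"fingers":0},{"x":0,"y":0,"z":0.02,"turn":0,"fingers":0},{"x":0,"y":0,"z":0,"turn":0,"fingers":0}]'

```text
clock: 10.4
ee_pos: [0.5754, -0.0613, 0.1089]
tcp_rot: [0.563, 0.432, -0.429, -0.56]
contact_force: [0.2, 0.5, 0.2]
opening: 0.0002
```

```bash
python3 v.py d2 290 160
```

```text
[ 0.5731 -0.0608  0.1058] [0.37 0.5  0.25]
```

View pics/d2.png

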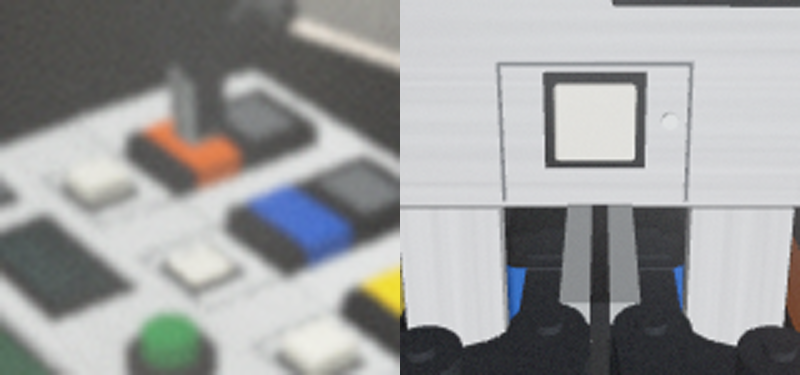

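The middle key stays down: its top is nearly flush, while the left and right keys stand proud. Next is the start key.

Request:
move_arm --plan '[{"x":-0.037,"y":-0.02,"z":0,"turn":0,"fingers":0},{"x":-0.037,"y":-0.02,"z":0,"turn":0,"fingers":0},{"x":0,"y":0,"z":0,"turn":0,"fingers":0},{"x":0,"y":0,"z":-0.02,"turn":0,"fingers":0},{"x":0,"y":0,"z":-0.014,"turn":0,"fingers":0},{"x":0,"y":0,"z":0,"turn":0,"fingers":0},{"x":0,"y":0,"z":0,"turn":0,"fingers":0}]'

```text
clock: 11.2
ee_pos: [0.4983, -0.1003, 0.0714]
tcp_rot: [-0.56, -0.43, 0.431, 0.562]
contact_force: [-0.5, -0.2, 0.4]
opening: 0.0002
```

```bash
python3 v.py e1 290 170
```

```text
[ 0.4994 -0.1007  0.0726] [-0.07 -0.99  0.78]
```

View pics/e1.png

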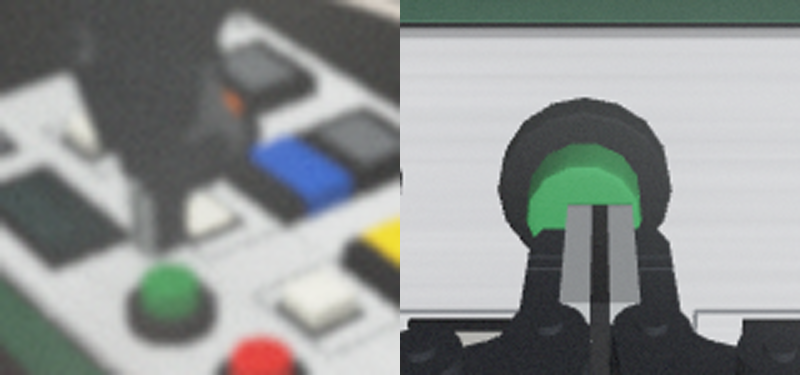

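The tip is about 4 mm left (image right) of the key centre (crop column 600 against 584). I'll correct that, then press.

Request:
move_arm --plan '[{"x":-0.001,"y":-0.004,"z":0,"turn":0,"fingers":0},{"x":0,"y":0,"z":-0.009,"turn":0,"fingers":0},{"x":0,"y":0,"z":-0.003,"turn":0,"fingers":0},{"x":0,"y":0,"z":0,"turn":0,"fingers":0}]'

```text
clock: 11.7
ee_pos: [0.4971, -0.1045, 0.0595]
tcp_rot: [-0.561, -0.43, 0.431, 0.562]
contact_force: [-0.1, 0.4, 0.5]
opening: -0.0002
```

Request:
move_arm --plan '[{"x":0,"y":0,"z":-0.001,"turn":0,"fingers":0},{"x":0,"y":0,"z":-0.001,"turn":0,"fingers":0}]'

```text
clock: 11.9
ee_pos: [0.498, -0.1048, 0.0584]
tcp_rot: [0.561, 0.43, -0.43, -0.561]
contact_force: [0.2, 0.2, 0.5]
opening: 0.0002
```

Request:
move_arm --plan '[{"x":0,"y":0,"z":-0.001,"turn":0,"fingers":0},{"x":0,"y":0,"z":-0.001,"turn":0,"fingers":0}]'

```text
clock: 12.1
ee_pos: [0.498, -0.1048, 0.0564]
tcp_rot: [0.561, 0.43, -0.43, -0.561]
contact_force: [-0.8, 0.2, 2.4]
opening: -0.0
```

Request:
move_arm --plan '[{"x":0,"y":0,"z":-0.001,"turn":0,"fingers":0},{"x":0,"y":0,"z":-0.001,"turn":0,"fingers":0}]'

```text
clock: 12.3
ee_pos: [0.498, -0.1048, 0.0546]
tcp_rot: [0.561, 0.43, -0.43, -0.561]
contact_force: [-0.4, 0.5, 2.8]
opening: 0.0003
```

Request:
move_arm --plan '[{"x":0,"y":0,"z":-0.001,"turn":0,"fingers":0},{"x":0,"y":0,"z":-0.001,"turn":0,"fingers":0}]'

```text
clock: 12.5
ee_pos: [0.498, -0.1048, 0.0525]
tcp_rot: [0.561, 0.43, -0.43, -0.561]
contact_force: [-1.0, 0.7, 4.5]
opening: 0.0002
```

Pressed in about 4 mm at 4.5 N. I'll go 2 mm more for margin.

Request:
move_arm --plan '[{"x":0,"y":0,"z":-0.001,"turn":0,"fingers":0},{"x":0,"y":0,"z":-0.001,"turn":0,"fingers":0},{"x":0,"y":0,"z":0,"turn":0,"fingers":0}]'

```text
clock: 12.8
ee_pos: [0.498, -0.1048, 0.0504]
tcp_rot: [0.561, 0.43, -0.43, -0.561]
contact_force: [-1.3, 0.6, 5.4]
opening: 0.0002
```

Request:
move_arm --plan '[{"x":0,"y":0,"z":0.01,"turn":0,"fingers":0},{"x":0,"y":0,"z":0.03,"turn":0,"fingers":0},{"x":0,"y":0,"z":0.04,"turn":0,"fingers":0},{"x":0,"y":0,"z":0.04,"turn":0,"fingers":0},{"x":-0.02,"y":0.03,"z":0.02,"turn":0,"fingers":0},{"x":-0.02,"y":0.04,"z":0,"turn":0,"fingers":0},{"x":0,"y":0,"z":0,"turn":0,"fingers":0},{"x":0,"y":0,"z":0,"turn":0,"fingers":0}]'

```text
clock: 13.6
ee_pos: [0.4576, -0.0343, 0.1906]
tcp_rot: [0.561, 0.431, -0.431, -0.561]
contact_force: [0.5, -0.2, -0.0]
opening: -0.0002
```

```bash
python3 - <<'E'
from bench import optics,status
import cv2,numpy as np
im=optics.capture("side")[:,:,::-1];w=optics.capture("wrist")[:,:,::-1]
a=cv2.resize(im[150:300,240:440],None,fx=3,fy=3,interpolation=cv2.INTER_CUBIC)
cv2.imwrite('pics/f_s.png',a);cv2.imwrite('pics/f_w.png',w)
s=status.read_state();print(s['clock'],s['ee_pos'].round(4),s['contact_force'].round(2))
E
```

```text
13.7 [ 0.4582 -0.0353  0.1902] [-0.67 -0.06 -0.21]
```

View pics/f_s.png

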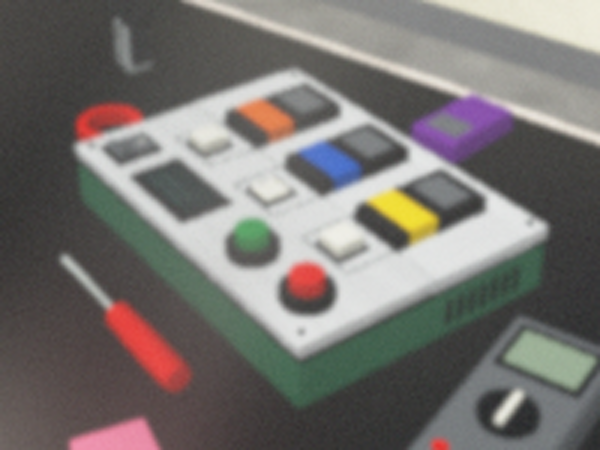

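View pics/f_w.png

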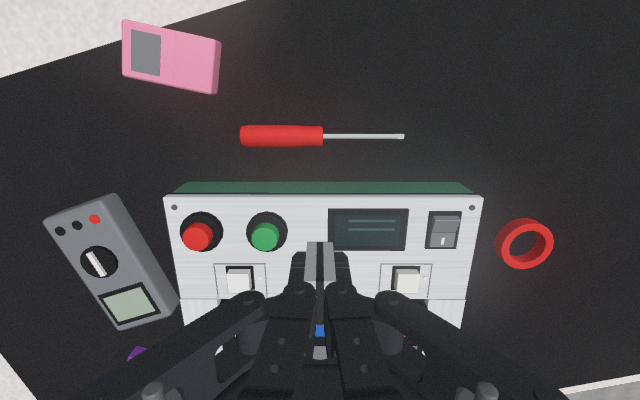

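The rocker stays on (wrist (443,230)), the middle key is down (side crop (270,190)) and the start key is back up (250,235). The other keys and the packs are unmoved, and the hand is clear.

```bash
python3 -c "
from bench import workorder
print(workorder.hand_in())"
```

```text
the job is handed in; nothing more can be done
None
```

I put the blue-banded pack on test and handed the job in at about 13.7 s. The blue-banded pack sits in the middle bay, so I pressed these three in order:

| Control | Highest force read while pressing | Result in the last pictures |
|---|---|---|
| Power rocker, raised end | about 8.5 N, at the end of its travel | on, near half raised |
| Middle white key | about 5 N, pressed in roughly 7 mm | stays down, left and right keys still up |
| Green start key | 5.4 N, pressed in roughly 6 mm | back up |

In the last pictures the packs, the red stop key and the loose items looked unmoved, and the hand was clear.

**Checks that disagreed:**
- **Fingertip height:** the pictures and the contact heights put the fingertips about 38 mm above the reported TCP. I pressed by force feedback and pictures instead of trusting the reported height.
- **Start key position:** the top and wrist cameras disagreed by about 4 mm, and the tip was about 4 mm off centre above the key. I corrected that before pressing.
- **First move:** the first move calls were refused over their format, so nothing moved.

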